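# Sort the washed fermentation kit

### The job

Put away the washed fermentation kit: stack the two stoneware weights in the middle of the square tray, the large one underneath and the small one centred on it; put one steel jar band down over each post of the two-post stand; and lay the wooden paddle flat in the long trough. Leave the little glass jar and the white dip bowl standing where they are.

Things in the scene. Friction and masses are not known exactly. Their poses are not given: they have to be found in the camera images.
- weight_large_mid (a point): Large stoneware fermentation weight: plain solid terracotta disc lying flat, 60 mm diameter, 22 mm high, about 150 g. Loose. The point is its centre, 11 mm above its underside; z is its axis.
- weight_small_mid (a point): Small stoneware fermentation weight: same terracotta and same 22 mm height, but 44 mm diameter, about 80 g. Loose. The point is its centre, 11 mm above its underside; z is its axis.
- band_a_mid (a point): Steel jar band: open ring lying flat, 58 mm outer and 50 mm inner diameter, 20 mm high, 40 g. Loose; identical to the other band. The point is its centre, 10 mm above its underside; z is its axis.
- band_b_mid (a point): The other, identical steel jar band: open ring lying flat, 58 mm outer and 50 mm inner diameter, 20 mm high, 40 g. Loose. The point is its centre, 10 mm above its underside; z is its axis.
- paddle_mid (a point): Flat wooden stirring paddle lying on the table, 180 mm long along its x. The handle, from x = -90 to +30 mm, is a bar 22 mm wide (y) and 16 mm high; the blade, from x = +30 to +90 mm, is 46 mm wide and 10 mm high. Loose, about 60 g, centre of mass within 10 mm of the point, which is the middle of its length, on the handle, 8 mm above its underside.
- tray: Square steel tray with a low rim, fixed to the table: 130 x 130 mm outside, 120 x 120 mm inside, walls 5 mm thick, floor 5 mm thick, rim 16 mm above the table. Origin: centre of its underside; x and y along its sides.
- stand: Wooden two-post stand, fixed to the table: base plate 80 mm (x) by 190 mm (y), 10 mm thick, with two upright round posts 26 mm in diameter at y = +55 and y = -55 mm (x = 0), rising 35 mm from the plate to 45 mm above the table. Origin: centre of the base's underside.
- trough: Long shallow grey trough, fixed to the table: 215 mm (x, its length) by 94 mm (y) outside, 205 x 84 mm inside, walls 5 mm thick, floor 5 mm thick, rim 18 mm above the table. Origin: centre of its underside.
- jar: Bystander: small amber glass jar with a metal cap, standing loose on the table, 42 mm diameter, 58 mm high. Origin: centre of its underside.
- dip_bowl: Bystander: small white dip bowl, standing loose on the table, 48 mm diameter at its rim, 26 mm high. Origin: centre of its underside.
Not all that is in view belongs to the job. What is shaped like the part that bears weight_large_mid but green is not meant.

How it is judged:
At the end, for the whole second after the job is handed in: Large weight flat on the tray floor within 20 mm of its centre; small weight flat on top, centred within 12 mm; one band (either) round each post, flat on the base plate; paddle flat on the trough floor inside its walls, either way round; all at rest (horizontal distance between weight_large_mid and tray below 0.02 m and z of weight_large_mid in the frame of tray below 0.02 m and angle between each of weight_large_mid, weight_small_mid, paddle_mid's own z axis and vertical below 0.1 rad and horizontal distance between weight_small_mid and weight_large_mid below 0.012 m and z of weight_small_mid in the frame of weight_large_mid between 0.018 and 0.026 m and ((x of band_a_mid in the frame of stand between -0.015 and 0.015 m and y of band_a_mid in the frame of stand between 0.04 and 0.07 m and z of each of band_a_mid, band_b_mid in the frame of stand below 0.024 m and angle between each of band_a_mid, band_b_mid's own z axis and vertical below 0.1 rad and x of band_b_mid in the frame of stand between -0.015 and 0.015 m and y of band_b_mid in the frame of stand between -0.07 and -0.04 m) or (x of band_a_mid in the frame of stand between -0.015 and 0.015 m and y of band_a_mid in the frame of stand between -0.07 and -0.04 m and z of each of band_a_mid, band_b_mid in the frame of stand below 0.024 m and angle between each of band_a_mid, band_b_mid's own z axis and vertical below 0.1 rad and x of band_b_mid in the frame of stand between -0.015 and 0.015 m and y of band_b_mid in the frame of stand between 0.04 and 0.07 m)) and x of paddle_mid in the frame of trough between -0.018 and 0.018 m and y of paddle_mid in the frame of trough between -0.035 and 0.035 m and z of paddle_mid in the frame of trough below 0.017 m and linear speed of each of weight_large, weight_small, band_a, band_b, paddle below 0.02 m/s and angular speed of each of weight_large, weight_small, band_a, band_b, paddle below 0.3 rad/s); the robot touches nothing.
It fails at once if the small glass jar is pushed more than 20 mm from its place or knocked over (distance of jar from where it was at the start of the episode above 0.02 m or angle between jar's own z axis and vertical above 0.5 rad).
It fails at once if the white dip bowl is pushed more than 20 mm from its place or knocked over (distance of dip_bowl from where it was at the start of the episode above 0.02 m or angle between dip_bowl's own z axis and vertical above 0.5 rad).
It also fails if it takes over 131 s, if anything falls off the work surface, if the arm or the gripper's body presses on something with over 40 N, if the wrist force passes 120 N, or if a joint passes its speed limit or range.

### The arm

A 7-joint arm with a two-finger parallel gripper is mounted at the origin on the work surface. World frame = base frame: x ahead of the robot, y to its left, z up, the work surface at z = 0. Lengths are in m, angles in rad, forces in N, time in s.
With the tool pointing down it reaches from about 0.4 to 0.85 m from the base axis. Payload 10.4 kg.
Tool frame: the origin (TCP) lies on the centre line of the jaws, within the pads' length; the fingertips stand 11 mm ahead of it and the grasp point (between the pads) lies 8 mm behind it (manip.finger_overhang is the distance from the TCP to the fingertips, in m); z points along the fingers, y is the line along which they close (so a half turn about z gives the same grasp; the last joint's range is limited). The gripper opens to 85 mm and grips with 20 to 120 N. Pads are 22 mm wide; open, the fingers measure 114 mm over their backs; the gripper's body (76 mm by 85 mm) begins 54 mm behind the grasp point. The pads swing forward as they close: fully open they stand 13 mm farther back than shut.
Start: joints at [-0.023, 0.332, -0.065, 1.46, 0.022, 1.35, -0.088], TCP at [0.625, 0, 0.213] pointing down, gripper open.
Joint ranges: [-2.6, 2.6], [-0.5, 2.12], [-1.47, 1.34], [0.16, 2.42], [-1.27, 4.41], [0.06, 2.06], [-2.6, 2.6]. Speed limits (rad/s): [2.22, 2.22, 2.79, 2.79, 3.14, 3.14, 3.14].

### API

Orientations are given as a unit quaternion [x, y, z, w].
In Python, from workcell import manip, imaging, workorder gives the robot as it stands.
- The arm moves only by the tool jog_arm, never from a script. Its argument "deltas" is a list of rows, each an object with "gripper": the opening, from 0 (shut) to 1 (fully open); "offset": the shift along the tool's x, y, z in m, a list of three; "rotation": the turn, a rotation vector about the tool's x, y, z in degrees, a list of three. In form: [{"gripper": gripper, "offset": [tx, ty, tz], "rotation": [ax, ay, az]}, ...]. A call has 1 to 20 rows; each row shifts and turns the commanded pose from where the row before left it, along the tool's axes as they then stand; what a row does not reach is not made up. A row lasts 1/10 s, in which the tool goes at most 50 mm and 8.59 degrees, less where a joint would pass 70% of its speed; a pose out of reach is approached as far as the arm can. A call with a gripper value outside its range is refused whole. The fingers move at their own pace and stop on an object; "newtons" is the grip in N (left out, the last holds). Time passes only in rows, so rows that do not move let the fingers close. It gives the time, the measured TCP pose, the force, the opening and the grip force at its end, in the units of the state.
- manip.get_obs(): the state, without advancing time (a new reading comes with each control period).
- imaging.camera(name): name is "scene" or "side" or "wrist"; returns the picture (400x640x3 uint8, blue, green, red); there is no depth.
- imaging.camera_model(name): a dict with "camera_matrix" (3x3 intrinsics, pixels), "world_to_cam" (4x4, takes a point from world to camera coordinates); the wrist camera has in their place "hand_eye" (4x4, takes a point from camera to tool coordinates, whose origin is the TCP and whose axes are the flange's). Camera axes: x right, y up, looking along -z (the intrinsics and any distortion apply to the point x, -y, -z); pixel columns grow to the right and rows downward; lengths in m; the calibration is good to about 2 mm. A picture is of the moment at which its call begins: read the wrist's pose just before it. camera_model takes no time and is no camera call.
- workorder.hand_in(): hands the job in; it is judged then, once.
The state is a dict: "clock": time; "joint_pos": joint angles; "joint_velocities": joint speeds; "tau": joint torques, N m; "position": TCP position; "ee_rot": TCP orientation; "ft_force": force on the tool from outside, world axes, zero at the start; "torque": the same for the moment, N m; "grip_width": opening from 0.0 (shut) to 1.0 (fully open); "grasp_force": force on a finger pad.
Only numpy, scipy, OpenCV 4.12 (cv2) and the standard library are available. Lean on these libraries where they do the work, as an engineer would, in place of code of your own. Each camera call takes 0.05 s, during which the arm holds its last target. There are 200 camera calls.

## Working session

There is one attempt and no reset: what is moved stays moved. The work goes in short steps, Python scripts to look and compute and a tool call to move; the robot and the scene stay as the last step left them, time stands still between calls to the robot, and variables do not carry over. Pictures are saved under pics/ and viewed, at most 17 in all, crops included, and the job is handed in when it is done.

Besides the shell and the picture viewer there is one more tool, called after "Emit:" as name([rows], argument=value, ...), one row to a line, values as JSON. jog_arm: Moves the arm, as the interface text tells. Its arguments: {"type":"object","properties":{"deltas":{"type":"array","items":{"type":"object","properties":{"gripper":{"type":"number"},"offset":{"type":"array","items":{"type":"number"}},"rotation":{"type":"array","items":{"type":"number"}}}}},"newtons":{"type":"number"}},"required":["deltas"]}

```bash
mkdir -p pics; ls
python3 - <<'E'
from workcell import manip, imaging
import cv2, numpy as np
np.set_printoptions(precision=4,suppress=True)
o=manip.get_obs(); print(o)
for n in ("scene","side","wrist"):
    cv2.imwrite(f"pics/{n}0.png",imaging.camera(n)); print(n,imaging.camera_model(n))
print(manip.finger_overhang)
E
```

```text
pics
{'clock': 0.0, 'joint_pos': array([-0.0226,  0.3329, -0.0647,  1.4609,  0.0216,  1.3499, -0.0885]), 'joint_velocities': array([-0.0001,  0.0007,  0.001 ,  0.0008, -0.0006,  0.0004,  0.0006]), 'tau': array([  0.0005, -62.545 ,   0.0497, -39.161 ,   0.0164,   0.0098,
        -0.    ]), 'position': array([ 0.6246, -0.    ,  0.2122]), 'ee_rot': array([ 0.7071,  0.7071, -0.0005, -0.0005]), 'ft_force': array([-0.3592, -0.19  ,  0.0821]), 'torque': array([-0.0247, -0.0247,  0.0194]), 'grasp_force': 0.0, 'grip_width': 1.002487320356077}
scene {'camera_matrix': array([[393.209 ,   0.    , 318.4519],
       [  0.    , 393.209 , 206.2105],
       [  0.    ,   0.    ,   1.    ]]), 'world_to_cam': array([[ 0.1668,  0.9859,  0.0135, -0.0725],
       [-0.558 ,  0.0831,  0.8256,  0.2599],
       [ 0.8129, -0.1452,  0.564 , -1.2851],
       [ 0.    ,  0.    ,  0.    ,  1.    ]])}
side {'camera_matrix': array([[370.7508,   0.    , 321.7999],
       [  0.    , 370.7508, 204.3551],
       [  0.    ,   0.    ,   1.    ]]), 'world_to_cam': array([[-0.9869, -0.1611,  0.0012,  0.5048],
       [ 0.1111, -0.6752,  0.7292, -0.1097],
       [-0.1167,  0.7198,  0.6843, -0.9543],
       [ 0.    ,  0.    ,  0.    ,  1.    ]])}
wrist {'camera_matrix': array([[351.707 ,   0.    , 318.8582],
       [  0.    , 351.707 , 202.5666],
       [  0.    ,   0.    ,   1.    ]]), 'hand_eye': array([[ 0.0001,  0.9497,  0.3131,  0.079 ],
       [ 1.    ,  0.    , -0.0004,  0.0005],
       [-0.0004,  0.3131, -0.9497, -0.1612],
       [ 0.    ,  0.    ,  0.    ,  1.    ]])}
0.011
```

View pics/scene0.png

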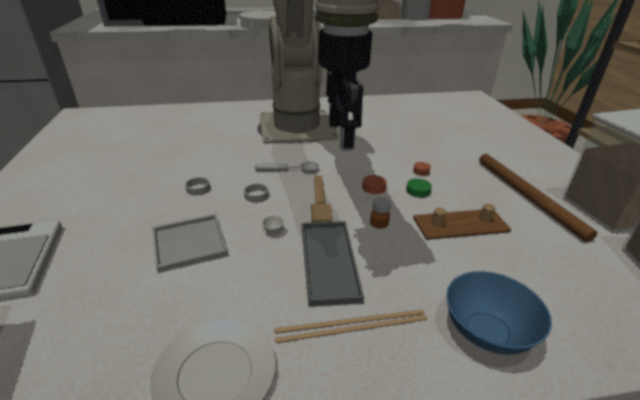

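View pics/side0.png

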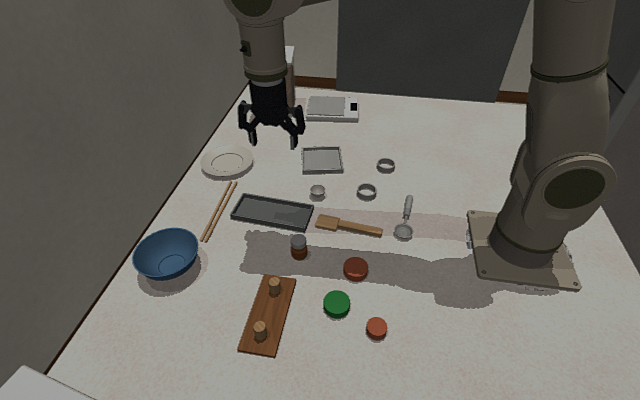

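View pics/wrist0.png

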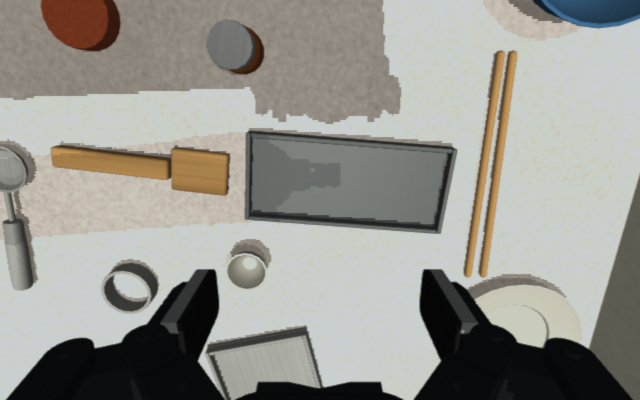

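The scene picture shows the large terracotta disc at (374,184), a green one of the same shape at (419,187) and the small disc at (422,168). The bands are at (198,186) and (257,192), the tray at (190,242), trough at (330,260), stand at (462,222), paddle at (320,198), jar at (381,210) and bowl at (274,226). The side and wrist views agree with this.

I'm checking the large weight with one crop. The candidates in the side view are the brown-red disc (356,268), the green disc (337,304) and the smaller orange-red disc (376,327).

```bash
cat > h.py <<'E'
from workcell import manip, imaging
import cv2, numpy as np
from scipy.spatial.transform import Rotation as R
np.set_printoptions(precision=4,suppress=True)
def cam2world(n,o=None):
    m=imaging.camera_model(n)
    if n!="wrist": return m["camera_matrix"],np.linalg.inv(m["world_to_cam"])
    o=o or manip.get_obs(); T=np.eye(4); T[:3,:3]=R.from_quat(o["ee_rot"]).as_matrix(); T[:3,3]=o["position"]
    return m["camera_matrix"],T@m["hand_eye"]
def cast(px,z,K,T):
    """pixels (N,2) -> world points on plane z"""
    px=np.atleast_2d(np.asarray(px,float)); d=np.c_[(px-K[:2,2])/K[0,0],np.ones(len(px))]*[1,-1,-1]
    d=d@T[:3,:3].T; c=T[:3,3]; return (c+d*((z-c[2])/d[:,2])[:,None])[:,:2]
def proj(P,K,T):
    p=np.linalg.inv(T)@np.append(P,1); return K[0,0]*p[0]/-p[2]+K[0,2],K[0,0]*-p[1]/-p[2]+K[1,2]
E
python3 - <<'E'
from h import *
im=cv2.imread("pics/side0.png"); cv2.imwrite("pics/crop0.png",cv2.resize(im[250:350,290:420],None,fx=6,fy=6,interpolation=cv2.INTER_CUBIC)[:600,:780])
P={"large":((374,184),(356,268),.011),"small":((422,168),(376,327),.011),"green":((419,187),(337,304),.011),"bA":((198,186),(386,165),.01),"bB":((257,192),(367,190),.01),
"paddle":((320,198),(349,226),.01),"tray":((190,242),(322,160),.01),"trough":((330,260),(272,212),.01),"p1":((439,214),(260,325),.04),"p2":((488,210),(274,281),.04),"jar":((381,210),(299,246),.03),"bowl":((274,226),(317,191),.013)}
for k,(a,b,z) in P.items(): print(k,cast(a,z,*cam2world("scene"))[0],cast(b,z,*cam2world("side"))[0])
E
```

```text
large [0.4051 0.1439] [0.4049 0.1426]
small [0.3442 0.2934] [0.3489 0.2887]
green [0.4349 0.2493] [0.4371 0.2475]
bA [ 0.3506 -0.2822] [ 0.3486 -0.2816]
bB [ 0.3988 -0.1422] [ 0.3998 -0.1491]
paddle [0.4464 0.0016] [0.4366 0.0061]
tray [ 0.5658 -0.2804] [ 0.5557 -0.2747]
trough [ 0.6597 -0.0161] [ 0.6542 -0.0126]
p1 [0.5878 0.2279] [0.5832 0.3387]
p2 [0.5895 0.3374] [0.5823 0.2303]
jar [0.5422 0.1177] [0.5502 0.1129]
bowl [ 0.5422 -0.1125] [ 0.545  -0.1171]
```

View pics/crop0.png

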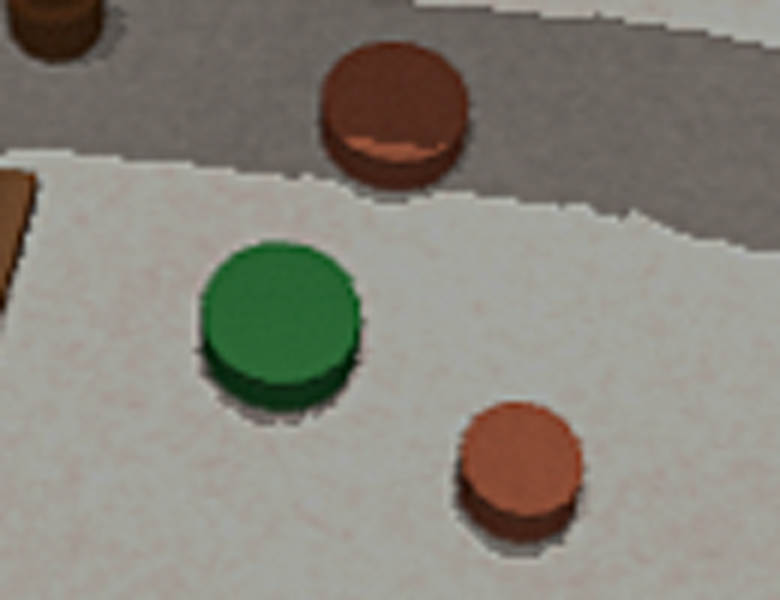

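The crop shows the green disc at side (337,304), which is the excluded decoy. The larger terracotta disc at (356,268) fits weight_large, and the smaller one at (376,327) is weight_small. Next I move to a view over the weights and stand.

Emit:
jog_arm([
  {"offset": [0.034,-0.024,0]},
  {"offset": [0.034,-0.024,0]},
  {"offset": [0.034,-0.024,0]},
  {"offset": [0.034,-0.024,0]},
  {"offset": [0.034,-0.024,0]},
  {"offset": [0.03,-0.025,0]},
  {"offset": [0,0,0]},
  {"offset": [0,0,0]},
  {"offset": [0,0,0]},
])

```text
schema error: expected keys gripper, offset, rotation
```

Run:
```python
from h import *
o=manip.get_obs(); im=imaging.camera("wrist"); cv2.imwrite("pics/wrist1.png",im)
print(o["clock"],o["position"],o["ee_rot"])
K,T=cam2world("wrist",o)
np.savez("w1.npz",K=K,T=T)
hsv=cv2.cvtColor(im,cv2.COLOR_BGR2HSV)
m=cv2.inRange(hsv,(0,120,40),(14,255,255))|cv2.inRange(hsv,(172,120,40),(180,255,255))
cs,_=cv2.findContours(m,cv2.RETR_EXTERNAL,cv2.CHAIN_APPROX_NONE)
for c in cs:
    if cv2.contourArea(c)>300:
        (x,y),r=cv2.minEnclosingCircle(c); print((x,y),r,cv2.contourArea(c),cast((x,y),.022,K,T)[0],r/351*(T[2,3]-.011))
```

```text
0.15 [ 0.6247 -0.      0.2124] [ 0.7071  0.7071 -0.0004 -0.0004]
(242.22361755371094, 50.09296417236328) 23.399803161621094 317.0 [0.5545 0.1109] 0.02417066863354837
(78.76087188720703, 18.630434036254883) 41.21240997314453 3168.5 [0.4095 0.137 ] 0.04257008053318217
```

View pics/wrist1.png

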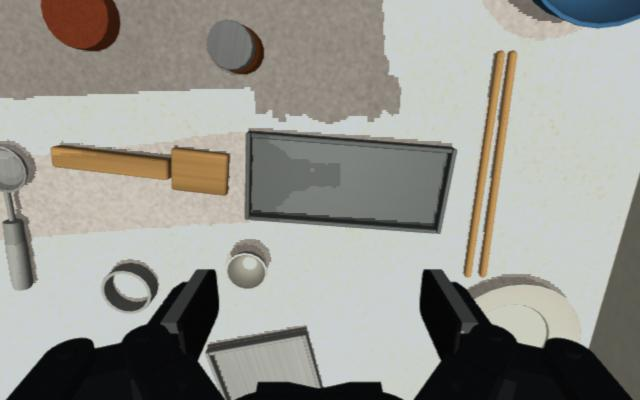

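The move was refused because every row needs all three keys, so the arm hasn't moved and this is the same view as before.

Emit:
jog_arm([
  {"gripper": 1,"offset": [0.034,-0.024,0],"rotation": [0,0,0]},
  {"gripper": 1,"offset": [0.034,-0.024,0],"rotation": [0,0,0]},
  {"gripper": 1,"offset": [0.034,-0.024,0],"rotation": [0,0,0]},
  {"gripper": 1,"offset": [0.034,-0.024,0],"rotation": [0,0,0]},
  {"gripper": 1,"offset": [0.034,-0.024,0],"rotation": [0,0,0]},
  {"gripper": 1,"offset": [0.03,-0.025,0],"rotation": [0,0,0]},
  {"gripper": 1,"offset": [0,0,0],"rotation": [0,0,0]},
  {"gripper": 1,"offset": [0,0,0],"rotation": [0,0,0]},
  {"gripper": 1,"offset": [0,0,0],"rotation": [0,0,0]},
])

```text
clock: 1.1
position: [0.4806, 0.199, 0.213]
ee_rot: [0.708, 0.707, -0.0, 0.0]
ft_force: [-1.2, -0.7, -0.2]
grip_width: 1.002
grasp_force: 0.0
```

Run:
```python
from h import *
o=manip.get_obs(); im=imaging.camera("wrist"); cv2.imwrite("pics/wrist1.png",im)
print(o["clock"],o["position"],o["ee_rot"])
K,T=cam2world("wrist",o)
np.savez("w1.npz",K=K,T=T)
hsv=cv2.cvtColor(im,cv2.COLOR_BGR2HSV)
m=cv2.inRange(hsv,(0,120,40),(14,255,255))|cv2.inRange(hsv,(172,120,40),(180,255,255))
cs,_=cv2.findContours(m,cv2.RETR_EXTERNAL,cv2.CHAIN_APPROX_NONE)
for c in cs:
    if cv2.contourArea(c)>300:
        (x,y),r=cv2.minEnclosingCircle(c); print((x,y),r,cv2.contourArea(c),cast((x,y),.011,K,T)[0],r/351*(T[2,3]-.011))
```

```text
1.1 [0.4806 0.199  0.213 ] [ 0.7076  0.7066 -0.0001  0.0002]
(380.9130554199219, 241.9021759033203) 19.108354568481445 485.0 [0.5512 0.1113] 0.019766315522487955
(250.0, 216.5) 28.41224479675293 2348.0 [0.4054 0.1422] 0.029390568054516494
(180.0, 75.0) 26.627153396606445 1864.0 [0.3466 0.2888] 0.027544010323691463
(424.5, 85.5) 97.80858612060547 12668.5 [0.5849 0.2788] 0.10117644442589835
```

View pics/wrist1.png

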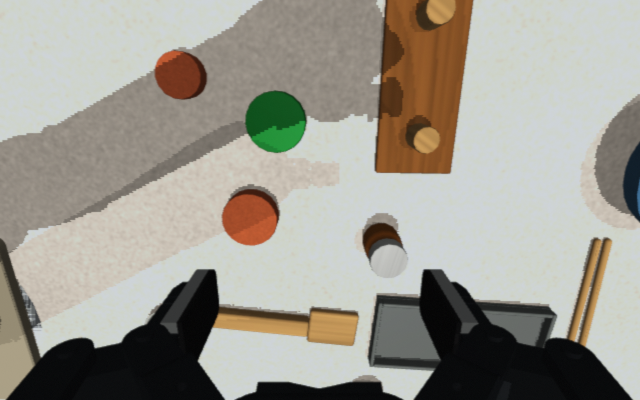

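In this view the large weight is at (250,217), the small one at (180,74), the post tops at (441,9) and (426,140), the decoy at (276,121), and the trough at the lower right.

Run:
```python
from h import *
w=np.load("w1.npz"); K,T=w["K"],w["T"]
p=cast([(441,9),(426,140)],.045,K,T); print("posts",p,np.linalg.norm(p[0]-p[1]),p.mean(0))
print("large top",cast((250,218),.022,K,T),"small top",cast((181,74),.022,K,T))
# stand axis from scene/side already ok; wrist0: trough rim, paddle
o=dict(position=[.6247,0,.2124],ee_rot=[.7071,.7071,-.0004,-.0004]); K,T=cam2world("wrist",o)
im=cv2.imread("pics/wrist0.png")
c=cast([(247,129),(456,149),(440,233),(246,218)],.018,K,T); print("trough",c,c.mean(0),np.linalg.norm(np.diff(c,axis=0),axis=1))
hsv=cv2.cvtColor(im,cv2.COLOR_BGR2HSV); m=cv2.inRange(hsv,(10,100,60),(24,255,255)); m[:, 240:]=0; m[:130]=0
cs,_=cv2.findContours(m,cv2.RETR_EXTERNAL,cv2.CHAIN_APPROX_NONE); cc=max(cs,key=cv2.contourArea)
r=cv2.minAreaRect(cc); print("paddle",r,cast([r[0]],.012,K,T)); vx,vy,x0,y0=cv2.fitLine(cc,2,0,.01,.01).ravel(); print(vx,vy)
e=cast([(52,147),(54,165)],.016,K,T); f=cast([(228,152),(228,194)],.010,K,T); print(e,f, cast([(170,160),(170,178)],.016,K,T))
# tray corners scene/side, px from masks by eye later
```

```text
posts [[0.5833 0.3393]
 [0.581  0.2306]] 0.10869268561595435 [0.5822 0.2849]
large top [[0.4076 0.1446]] small top [[0.3518 0.2894]]
trough [[ 0.5535  0.0389]
 [ 0.7641  0.019 ]
 [ 0.7578 -0.0733]
 [ 0.5464 -0.0558]] [ 0.6555 -0.0178] [0.2115 0.0925 0.2121]
paddle ((139.54220581054688, 163.94549560546875), (179.61265563964844, 41.705501556396484), 6.788974285125732) [[0.4377 0.0022]]
0.9938139 0.11105851
[[0.3534 0.0206]
 [0.3511 0.002 ]] [[ 0.5307  0.0145]
 [ 0.527  -0.0311]] [[ 0.4718  0.0072]
 [ 0.4693 -0.0118]]
```

Emit:
jog_arm([
  {"gripper": 1,"offset": [-0.028,-0.038,0.03],"rotation": [0,0,0]},
  {"gripper": 1,"offset": [-0.029,-0.038,0.03],"rotation": [0,0,0]},
  {"gripper": 1,"offset": [0,0,0.03],"rotation": [0,0,0]},
  {"gripper": 1,"offset": [0,0,0.03],"rotation": [0,0,0]},
  {"gripper": 1,"offset": [0,0,0.03],"rotation": [0,0,0]},
  {"gripper": 1,"offset": [0,0,0.02],"rotation": [0,0,0]},
  {"gripper": 1,"offset": [0,0,0],"rotation": [0,0,0]},
  {"gripper": 1,"offset": [0,0,0],"rotation": [0,0,0]},
], newtons=40)

```text
clock: 1.95
position: [0.4129, 0.1488, 0.05]
ee_rot: [0.708, 0.707, -0.0, -0.0]
ft_force: [0.9, -0.3, 0.4]
grip_width: 0.997
grasp_force: 0.0
```

Emit:
jog_arm([
  {"gripper": 1,"offset": [-0.003,-0.003,0.01],"rotation": [0,0,0]},
  {"gripper": 1,"offset": [-0.002,-0.003,0.012],"rotation": [0,0,0]},
  {"gripper": 1,"offset": [0,0,0.012],"rotation": [0,0,0]},
  {"gripper": 1,"offset": [0,0,0],"rotation": [0,0,0]},
  {"gripper": 0.6,"offset": [0,0,0],"rotation": [0,0,0]},
  {"gripper": 0.6,"offset": [0,0,0],"rotation": [0,0,0]},
  {"gripper": 0.6,"offset": [0,0,0],"rotation": [0,0,0]},
  {"gripper": 0.6,"offset": [0,0,0],"rotation": [0,0,0]},
  {"gripper": 0.6,"offset": [0,0,0],"rotation": [0,0,0]},
  {"gripper": 0.6,"offset": [0,0,0],"rotation": [0,0,0]},
])

```text
clock: 2.95
position: [0.4065, 0.1443, 0.0157]
ee_rot: [0.707, 0.707, 0.0, 0.0]
ft_force: [-0.8, 0.3, -0.1]
grip_width: 0.598
grasp_force: 0.0
```

Emit:
jog_arm([
  {"gripper": 0.0,"offset": [0,0,0],"rotation": [0,0,0]},
  {"gripper": 0.0,"offset": [0,0,0],"rotation": [0,0,0]},
  {"gripper": 0.0,"offset": [0,0,0],"rotation": [0,0,0]},
  {"gripper": 0.0,"offset": [0,0,0],"rotation": [0,0,0]},
  {"gripper": 0.0,"offset": [0,0,0],"rotation": [0,0,0]},
])

```text
clock: 3.45
position: [0.4064, 0.1443, 0.0156]
ee_rot: [0.707, 0.707, 0.0, 0.0]
ft_force: [0.1, 0.6, 0.4]
grip_width: 0.002
grasp_force: 0.0
```

Run:
```python
from h import *
a=imaging.camera("side"); b=imaging.camera("wrist"); 
a=cv2.resize(a[210:350,260:460],(570,400)); cv2.imwrite("pics/chk1.png",np.vstack([a,cv2.resize(b,(320,200)) if 0 else np.zeros((0,570,3),np.uint8)]))
cv2.imwrite("pics/chk1.png",np.hstack([a[:,:400],cv2.resize(b[60:400,160:480],(376,400))]))
```

```text
(no output)
```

View pics/chk1.png

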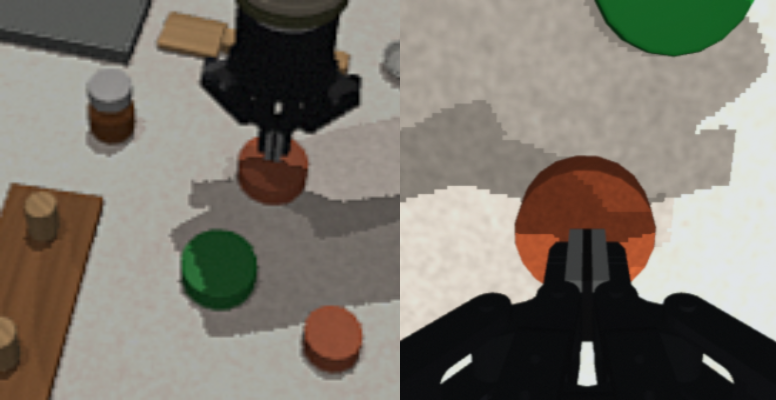

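The fingers shut at crop (270,160) on the upper face of the disc without touching it. I'll lift a little and triangulate the fingertips to check the true tip height.

Emit:
jog_arm([
  {"gripper": 0.0,"offset": [0,0,-0.03],"rotation": [0,0,0]},
  {"gripper": 0.0,"offset": [0,0,-0.03],"rotation": [0,0,0]},
  {"gripper": 0.0,"offset": [0,0,0],"rotation": [0,0,0]},
  {"gripper": 0.0,"offset": [0,0,0],"rotation": [0,0,0]},
])

```text
clock: 3.95
position: [0.4068, 0.1444, 0.076]
ee_rot: [0.707, 0.707, 0.001, 0.0]
ft_force: [-0.1, 0.8, 0.8]
grip_width: -0.002
grasp_force: 0.0
```

Run:
```python
from h import *
o=manip.get_obs(); print(o["position"],o["ee_rot"])
out=[]
for n in ("scene","side"):
    im=imaging.camera(n); K,T=cam2world(n); p=o["position"]; 
    t=proj(p-[0,0,.011],K,T); c=proj(p,K,T); print(n,t,c)
    x,y=int(t[0]),int(t[1]); k=im[y-40:y+40,x-40:x+40]; k=cv2.resize(k,(400,400),interpolation=cv2.INTER_NEAREST); print("crop origin",x-40,y-40)
    out.append(k)
cv2.imwrite("pics/chk2.png",np.hstack(out))
```

```text
[0.4068 0.1444 0.076 ] [0.7071 0.7071 0.0006 0.0004]
scene (np.float64(376.48713485500843), np.float64(164.95208703248164)) (np.float64(376.93588163884704), np.float64(160.84847920769113))
crop origin 336 124
side (np.float64(356.6400883883283), np.float64(254.18155281640912)) (np.float64(356.9556745539264), np.float64(251.1093027224242))
crop origin 316 214
```

View pics/chk2.png

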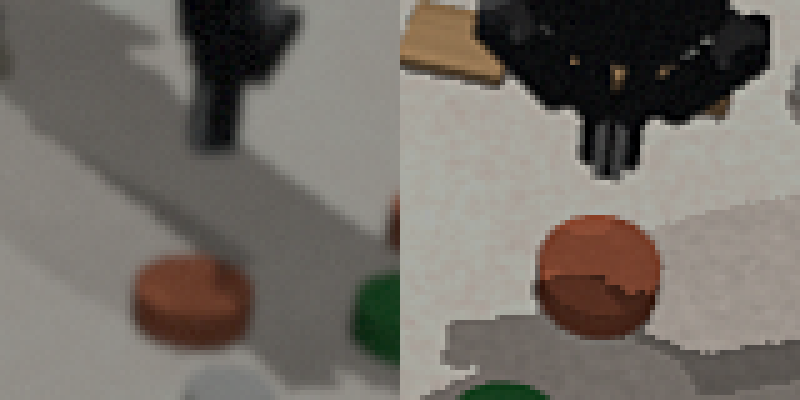

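Run:
```python
from h import *
Ps=[]
for n in ("scene","side"):
    K,T=cam2world(n); Ps.append(K@np.diag([1,-1,-1.])@np.linalg.inv(T)[:3])
for a,b in (((378.8,154.4),(357,249.6)),):
    X=cv2.triangulatePoints(Ps[0],Ps[1],np.array(a,float),np.array(b,float)); X=(X[:3]/X[3]).ravel(); print(X)
    for P in Ps: q=P@np.append(X,1); print(q[:2]/q[2])
```

```text
[0.4056 0.1494 0.0904]
[379.4618 155.0269]
[357.6666 248.7575]
```

Both fixed views put the closed fingertips at about z = 0.090 with the TCP reported at 0.076. The tips are therefore about 14 mm above the TCP, not 11 mm ahead of it. I'll descend further, guided by force.

Emit:
jog_arm([
  {"gripper": 1,"offset": [0,0,0],"rotation": [0,0,0]},
  {"gripper": 1,"offset": [0,0,0],"rotation": [0,0,0]},
  {"gripper": 1,"offset": [0,0,0],"rotation": [0,0,0]},
  {"gripper": 1,"offset": [0,0,0.02],"rotation": [0,0,0]},
  {"gripper": 1,"offset": [0,0,0.02],"rotation": [0,0,0]},
  {"gripper": 1,"offset": [0,0,0.02],"rotation": [0,0,0]},
  {"gripper": 1,"offset": [0,0,0.01],"rotation": [0,0,0]},
  {"gripper": 1,"offset": [0,0,0.006],"rotation": [0,0,0]},
  {"gripper": 1,"offset": [0,0,0.004],"rotation": [0,0,0]},
  {"gripper": 1,"offset": [0,0,0.002],"rotation": [0,0,0]},
  {"gripper": 1,"offset": [0,0,0],"rotation": [0,0,0]},
])

```text
clock: 5.15
position: [0.4067, 0.1444, -0.0061]
ee_rot: [0.707, 0.707, 0.0, 0.0]
ft_force: [0.0, 0.2, 0.3]
grip_width: 1.003
grasp_force: 0.0
```

Emit:
jog_arm([
  {"gripper": 0.4,"offset": [0,0,0],"rotation": [0,0,0]},
  {"gripper": 0.4,"offset": [0,0,0],"rotation": [0,0,0]},
  {"gripper": 0.4,"offset": [0,0,0],"rotation": [0,0,0]},
  {"gripper": 0.4,"offset": [0,0,0],"rotation": [0,0,0]},
  {"gripper": 0.4,"offset": [0,0,0],"rotation": [0,0,0]},
])

```text
clock: 5.65
position: [0.4068, 0.1444, -0.0055]
ee_rot: [0.707, 0.707, 0.0, 0.0]
ft_force: [-3.8, -1.7, 11.2]
grip_width: 0.678
grasp_force: 40.1
```

Emit:
jog_arm([
  {"gripper": 0.4,"offset": [0,0,-0.03],"rotation": [0,0,0]},
  {"gripper": 0.4,"offset": [0,0,-0.04],"rotation": [0,0,0]},
  {"gripper": 0.4,"offset": [0,0,-0.04],"rotation": [0,0,0]},
  {"gripper": 0.4,"offset": [0,0,-0.04],"rotation": [0,0,0]},
  {"gripper": 0.4,"offset": [-0.036,0.005,-0.03],"rotation": [0,0,0]},
  {"gripper": 0.4,"offset": [-0.036,0.005,-0.02],"rotation": [0,0,0]},
  {"gripper": 0.4,"offset": [-0.036,0.006,0],"rotation": [0,0,0]},
  {"gripper": 0.4,"offset": [-0.036,0.006,0],"rotation": [0,0,0]},
  {"gripper": 0.4,"offset": [-0.036,0.006,0],"rotation": [0,0,0]},
  {"gripper": 0.4,"offset": [-0.036,0.006,0],"rotation": [0,0,0]},
  {"gripper": 0.4,"offset": [-0.036,0.006,0],"rotation": [0,0,0]},
  {"gripper": 0.4,"offset": [-0.036,0.006,0],"rotation": [0,0,0]},
  {"gripper": 0.4,"offset": [-0.036,0.006,0],"rotation": [0,0,0]},
  {"gripper": 0.4,"offset": [-0.036,0.006,0],"rotation": [0,0,0]},
  {"gripper": 0.4,"offset": [-0.036,0.006,0],"rotation": [0,0,0]},
  {"gripper": 0.4,"offset": [-0.036,0.006,0],"rotation": [0,0,0]},
  {"gripper": 0.4,"offset": [-0.036,0.006,0],"rotation": [0,0,0]},
  {"gripper": 0.4,"offset": [-0.036,0.006,0],"rotation": [0,0,0]},
  {"gripper": 0.4,"offset": [0,0,0],"rotation": [0,0,0]},
  {"gripper": 0.4,"offset": [0,0,0],"rotation": [0,0,0]},
])

```text
clock: 7.65
position: [0.4879, -0.3601, 0.193]
ee_rot: [0.708, 0.707, -0.0, -0.001]
ft_force: [-0.2, 1.0, -2.1]
grip_width: 0.674
grasp_force: 43.9
```

Run:
```python
from h import *
o=manip.get_obs(); im=imaging.camera("wrist"); cv2.imwrite("pics/wrist2.png",im)
print(o["position"],o["ee_rot"],o["grip_width"],o["grasp_force"])
K,T=cam2world("wrist",o); np.savez("w2.npz",K=K,T=T)
```

```text
[ 0.4879 -0.3601  0.193 ] [ 0.7076  0.7066 -0.0002 -0.0005] 0.6741305310995802 43.86543095111847
```

View pics/wrist2.png

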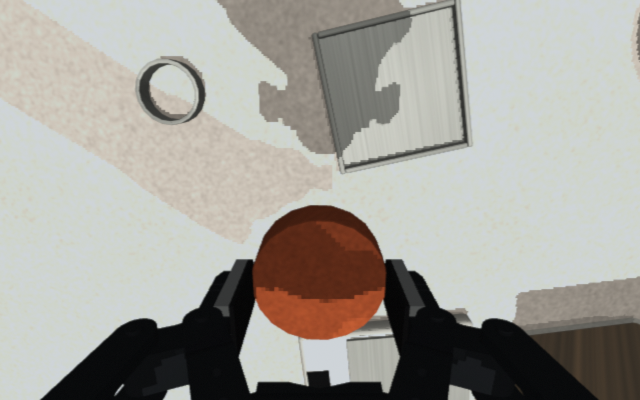

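The large weight is held at (319,272). The tray rim corners are at (314,34), (458,0), (470,146) and (343,173), and band A is at (171,91).

Run:
```python
from h import *
w=np.load("w2.npz"); K,T=w["K"],w["T"]
c=cast([(314,34),(458,0),(470,146),(343,173)],.016,K,T); print(c,c.mean(0),(c[0]+c[2])/2,np.linalg.norm(np.diff(c,axis=0),axis=1))
print("bandA",cast([(171,91)],.02,K,T), cast([(137,91),(205,91)],.02,K,T), cast([(171,58),(171,124)],.02,K,T))
```

```text
[[ 0.4843 -0.2374]
 [ 0.6069 -0.2112]
 [ 0.6337 -0.3355]
 [ 0.5121 -0.3619]] [ 0.5593 -0.2865] [ 0.559  -0.2864] [0.1254 0.1271 0.1244]
bandA [[ 0.3545 -0.2847]] [[ 0.3237 -0.2846]
 [ 0.3853 -0.2847]] [[ 0.3582 -0.2569]
 [ 0.3506 -0.314 ]]
```

Emit:
jog_arm([
  {"gripper": 0.4,"offset": [0.025,0.024,0],"rotation": [0,0,0]},
  {"gripper": 0.4,"offset": [0.025,0.025,0.02],"rotation": [0,0,0]},
  {"gripper": 0.4,"offset": [0.026,0.024,0.03],"rotation": [0,0,0]},
  {"gripper": 0.4,"offset": [0,0,0.04],"rotation": [0,0,0]},
  {"gripper": 0.4,"offset": [0,0,0.04],"rotation": [0,0,0]},
  {"gripper": 0.4,"offset": [0,0,0.03],"rotation": [0,0,0]},
  {"gripper": 0.4,"offset": [0,0,0.02],"rotation": [0,0,0]},
  {"gripper": 0.4,"offset": [0,0,0],"rotation": [0,0,0]},
  {"gripper": 0.4,"offset": [0,0,0],"rotation": [0,0,0]},
])

```text
clock: 8.6
position: [0.5619, -0.2828, 0.0145]
ee_rot: [0.707, 0.708, 0.0, 0.0]
ft_force: [0.4, -1.4, -0.8]
grip_width: 0.673
grasp_force: 43.8
```

Emit:
jog_arm([
  {"gripper": 0.4,"offset": [-0.002,0,0.006],"rotation": [0,0,0]},
  {"gripper": 0.4,"offset": [0,0,0.004],"rotation": [0,0,0]},
  {"gripper": 0.4,"offset": [0,0,0.003],"rotation": [0,0,0]},
  {"gripper": 0.4,"offset": [0,0,0],"rotation": [0,0,0]},
  {"gripper": 0.85,"offset": [0,0,0],"rotation": [0,0,0]},
  {"gripper": 0.85,"offset": [0,0,0],"rotation": [0,0,0]},
  {"gripper": 0.85,"offset": [0,0,0],"rotation": [0,0,0]},
])

```text
clock: 9.3
position: [0.5617, -0.2858, 0.001]
ee_rot: [0.707, 0.707, 0.0, 0.0]
ft_force: [0.4, 0.4, -0.3]
grip_width: 0.85
grasp_force: 0.0
```

Emit:
jog_arm([
  {"gripper": 0.85,"offset": [0,0,-0.04],"rotation": [0,0,0]},
  {"gripper": 0.85,"offset": [0,0,-0.04],"rotation": [0,0,0]},
  {"gripper": 1,"offset": [0,0,-0.04],"rotation": [0,0,0]},
  {"gripper": 1,"offset": [0.036,-0.0134,-0.02],"rotation": [0,0,0]},
  {"gripper": 1,"offset": [0.036,-0.0134,-0.01],"rotation": [0,0,0]},
  {"gripper": 1,"offset": [0.036,-0.0134,0],"rotation": [0,0,0]},
  {"gripper": 1,"offset": [0.036,-0.0134,0],"rotation": [0,0,0]},
  {"gripper": 1,"offset": [0.036,-0.0134,0],"rotation": [0,0,0]},
  {"gripper": 1,"offset": [0.036,-0.0134,0],"rotation": [0,0,0]},
  {"gripper": 1,"offset": [0.036,-0.0134,0],"rotation": [0,0,0]},
  {"gripper": 1,"offset": [0.036,-0.0134,0],"rotation": [0,0,0]},
  {"gripper": 1,"offset": [0.036,-0.0134,0],"rotation": [0,0,0]},
  {"gripper": 1,"offset": [0.036,-0.0134,0],"rotation": [0,0,0]},
  {"gripper": 1,"offset": [0.036,-0.0134,0],"rotation": [0,0,0]},
  {"gripper": 1,"offset": [0.036,-0.0134,0],"rotation": [0,0,0]},
  {"gripper": 1,"offset": [0.036,-0.0134,0],"rotation": [0,0,0]},
  {"gripper": 1,"offset": [0.036,-0.0134,0],"rotation": [0,0,0]},
  {"gripper": 1,"offset": [0.036,-0.0134,0],"rotation": [0,0,0]},
  {"gripper": 1,"offset": [0.036,-0.0134,0],"rotation": [0,0,0]},
  {"gripper": 1,"offset": [0,0,0],"rotation": [0,0,0]},
])

```text
clock: 11.3
position: [0.3447, 0.2948, 0.1511]
ee_rot: [0.705, 0.709, 0.001, -0.001]
ft_force: [0.1, -0.7, 0.2]
grip_width: 1.004
grasp_force: 0.0
```

Emit:
jog_arm([
  {"gripper": 1,"offset": [-0.004,0.003,0.03],"rotation": [0,0,0]},
  {"gripper": 1,"offset": [0,0,0.03],"rotation": [0,0,0]},
  {"gripper": 1,"offset": [0,0,0.03],"rotation": [0,0,0]},
  {"gripper": 1,"offset": [0,0,0.03],"rotation": [0,0,0]},
  {"gripper": 1,"offset": [0,0,0.02],"rotation": [0,0,0]},
  {"gripper": 1,"offset": [0,0,0.01],"rotation": [0,0,0]},
  {"gripper": 1,"offset": [0,0,0],"rotation": [0,0,0]},
  {"gripper": 0.3,"offset": [0,0,0],"rotation": [0,0,0]},
  {"gripper": 0.3,"offset": [0,0,0],"rotation": [0,0,0]},
  {"gripper": 0.3,"offset": [0,0,0],"rotation": [0,0,0]},
  {"gripper": 0.3,"offset": [0,0,0],"rotation": [0,0,0]},
  {"gripper": 0.3,"offset": [0,0,0],"rotation": [0,0,0]},
  {"gripper": 0.3,"offset": [0,0,0],"rotation": [0,0,0]},
])

```text
clock: 12.6
position: [0.3516, 0.2884, 0.0035]
ee_rot: [0.707, 0.707, 0.002, 0.0]
ft_force: [-3.8, -2.0, 26.5]
grip_width: 0.303
grasp_force: 13.0
```

The pads closed over the top of the small disc, so the tips sit about 18 mm above the reported TCP. I'll lift, open and go lower.

Emit:
jog_arm([
  {"gripper": 0.3,"offset": [0,0,-0.02],"rotation": [0,0,0]},
  {"gripper": 1,"offset": [0,0,-0.02],"rotation": [0,0,0]},
  {"gripper": 1,"offset": [0,0,0],"rotation": [0,0,0]},
  {"gripper": 1,"offset": [0,0,0],"rotation": [0,0,0]},
  {"gripper": 1,"offset": [0,0,0],"rotation": [0,0,0]},
])

```text
clock: 13.1
position: [0.3497, 0.286, 0.0401]
ee_rot: [0.707, 0.707, -0.0, 0.0]
ft_force: [-0.0, 1.6, -0.3]
grip_width: 0.958
grasp_force: 0.0
```

Run:
```python
from h import *
o=manip.get_obs(); print(o["position"],o["ft_force"])
a=imaging.camera("side"); b=imaging.camera("wrist"); 
for n,im in(("side",a),("wrist",b)):
    K,T=cam2world(n,o); hsv=cv2.cvtColor(im,cv2.COLOR_BGR2HSV)
    m=cv2.inRange(hsv,(0,120,40),(14,255,255))|cv2.inRange(hsv,(172,120,40),(180,255,255))
    for c in cv2.findContours(m,0,1)[0]:
        if cv2.contourArea(c)>150: e=cv2.fitEllipse(c); print(n,e,cast(e[0],.011,K,T))
a=cv2.resize(a[270:370,330:430],(400,400)); cv2.imwrite("pics/chk3.png",np.hstack([a,cv2.resize(b[60:400,160:480],(376,400))]))
```

```text
[0.3497 0.286  0.0401] [-0.0198  1.5592 -0.3412]
side ((375.9453125, 328.1447448730469), (19.731651306152344, 22.49224853515625), 172.16268920898438) [[0.3489 0.2914]]
side ((267.125, 317.485107421875), (38.94190979003906, 101.07366180419922), 18.823869705200195) [[0.5807 0.3044]]
side ((320.7761535644531, 156.69735717773438), (14.932718276977539, 17.35814094543457), 95.12371826171875) [[ 0.5624 -0.2907]]
side ((528.8069458007812, 98.03824615478516), (10.56508731842041, 23.364578247070312), 84.85216522216797) [[-0.2129 -0.8313]]
side ((315.1470642089844, 81.698486328125), (9.929387092590332, 53.73202133178711), 94.47931671142578) [[ 0.6778 -0.8369]]
wrist ((623.0258178710938, 319.0248107910156), (35.810791015625, 172.12376403808594), 8.711509704589844) [[0.5447 0.2239]]
wrist ((315.62188720703125, 226.1072998046875), (75.739990234375, 80.287353515625), 179.9813690185547) [[0.3483 0.2878]]
```

View pics/chk3.png

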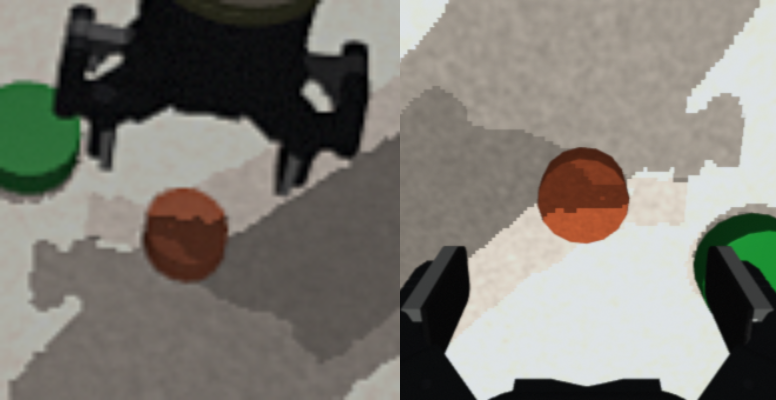

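The disc is still flat and unmoved at (0.3485, 0.290), and the open fingers clear the green disc.

Emit:
jog_arm([
  {"gripper": 1,"offset": [0.004,-0.001,0.012],"rotation": [0,0,0]},
  {"gripper": 1,"offset": [0,0,0.015],"rotation": [0,0,0]},
  {"gripper": 1,"offset": [0,0,0.015],"rotation": [0,0,0]},
  {"gripper": 1,"offset": [0,0,0.01],"rotation": [0,0,0]},
  {"gripper": 1,"offset": [0,0,0],"rotation": [0,0,0]},
  {"gripper": 0.3,"offset": [0,0,0],"rotation": [0,0,0]},
  {"gripper": 0.3,"offset": [0,0,0],"rotation": [0,0,0]},
  {"gripper": 0.3,"offset": [0,0,0],"rotation": [0,0,0]},
  {"gripper": 0.3,"offset": [0,0,0],"rotation": [0,0,0]},
  {"gripper": 0.3,"offset": [0,0,0],"rotation": [0,0,0]},
  {"gripper": 0.3,"offset": [0,0,0],"rotation": [0,0,0]},
])

```text
clock: 14.3
position: [0.3494, 0.2907, -0.0105]
ee_rot: [0.707, 0.707, 0.001, 0.0]
ft_force: [-1.8, -0.9, 5.7]
grip_width: 0.496
grasp_force: 39.7
```

Emit:
jog_arm([
  {"gripper": 0.3,"offset": [0,0,-0.04],"rotation": [0,0,0]},
  {"gripper": 0.3,"offset": [0,0,-0.04],"rotation": [0,0,0]},
  {"gripper": 0.3,"offset": [0,0,-0.04],"rotation": [0,0,0]},
  {"gripper": 0.3,"offset": [-0.036,0.0132,-0.02],"rotation": [0,0,0]},
  {"gripper": 0.3,"offset": [-0.036,0.0132,-0.02],"rotation": [0,0,0]},
  {"gripper": 0.3,"offset": [-0.036,0.0132,0],"rotation": [0,0,0]},
  {"gripper": 0.3,"offset": [-0.036,0.0132,0],"rotation": [0,0,0]},
  {"gripper": 0.3,"offset": [-0.036,0.0132,0],"rotation": [0,0,0]},
  {"gripper": 0.3,"offset": [-0.036,0.0132,0],"rotation": [0,0,0]},
  {"gripper": 0.3,"offset": [-0.036,0.0132,0],"rotation": [0,0,0]},
  {"gripper": 0.3,"offset": [-0.036,0.0132,0],"rotation": [0,0,0]},
  {"gripper": 0.3,"offset": [-0.036,0.0132,0],"rotation": [0,0,0]},
  {"gripper": 0.3,"offset": [-0.036,0.0132,0],"rotation": [0,0,0]},
  {"gripper": 0.3,"offset": [-0.036,0.0132,0],"rotation": [0,0,0]},
  {"gripper": 0.3,"offset": [-0.036,0.0132,0],"rotation": [0,0,0]},
  {"gripper": 0.3,"offset": [-0.036,0.0132,0],"rotation": [0,0,0]},
  {"gripper": 0.3,"offset": [-0.036,0.0132,0],"rotation": [0,0,0]},
  {"gripper": 0.3,"offset": [-0.036,0.0132,0],"rotation": [0,0,0]},
  {"gripper": 0.3,"offset": [-0.036,0.0132,0],"rotation": [0,0,0]},
  {"gripper": 0.3,"offset": [0,0,0],"rotation": [0,0,0]},
])

```text
clock: 16.3
position: [0.5596, -0.2913, 0.1484]
ee_rot: [0.709, 0.705, -0.001, 0.001]
ft_force: [-0.7, -0.7, -1.5]
grip_width: 0.498
grasp_force: 41.2
```

Run:
```python
from h import *
for i in range(3): o=manip.get_obs(); a=imaging.camera("side"); s=imaging.camera("scene")
o=manip.get_obs(); print(o["position"],o["grip_width"],o["grasp_force"])
for n,im in(("side",a),("scene",s)):
    K,T=cam2world(n,o); hsv=cv2.cvtColor(im,cv2.COLOR_BGR2HSV)
    m=cv2.inRange(hsv,(0,100,40),(14,255,255))|cv2.inRange(hsv,(172,100,40),(180,255,255))
    for c in cv2.findContours(m,0,1)[0]:
        if cv2.contourArea(c)>80: e=cv2.fitEllipse(c); print(n,cv2.boundingRect(c),e[0],cast(e[0],.016,K,T))
```

```text
[ 0.5604 -0.2843  0.1489] 0.4943591399639518 41.249515414237976
side (238, 274, 58, 84) (267.3546447753906, 316.8457946777344) [[0.5794 0.3055]]
side (291, 246, 16, 14) (298.70880126953125, 252.4075469970703) [[0.5497 0.1218]]
side (312, 149, 18, 16) (320.6694641113281, 156.7152557373047) [[ 0.5616 -0.2837]]
side (314, 109, 14, 13) (320.822265625, 114.82146453857422) [[ 0.6051 -0.5499]]
side (496, 91, 31, 12) (511.0448303222656, 96.48057556152344) [[-0.1399 -0.823 ]]
scene (171, 226, 32, 25) (186.5795135498047, 238.19886779785156) [[ 0.5603 -0.2865]]
scene (415, 211, 95, 28) (459.6316223144531, 224.23828125) [[0.5983 0.2742]]
scene (371, 211, 18, 17) (379.5215759277344, 218.93551635742188) [[0.5548 0.112 ]]
scene (175, 159, 10, 20) (179.7753448486328, 168.7733154296875) [[ 0.2673 -0.3333]]
scene (481, 155, 115, 86) (551.0975952148438, 207.1407928466797) [[0.569  0.5098]]
scene (523, 115, 48, 27) (553.417236328125, 127.10841369628906) [[0.1531 0.8174]]
scene (556, 108, 19, 15) (566.0462036132812, 114.85338592529297) [[0.0612 0.9327]]
scene (502, 99, 33, 9) (519.1322631835938, 103.04978942871094) [[-0.0697  0.838 ]]
scene (430, 0, 35, 18) (446.3578796386719, 8.376070022583008) [[-2.3673  1.6067]]
```

The large weight measures (0.561, -0.285), in line with the TCP. Lowering the small one onto it.

Emit:
jog_arm([
  {"gripper": 0.3,"offset": [-0.001,0.001,0.04],"rotation": [0,0,0]},
  {"gripper": 0.3,"offset": [0,0,0.04],"rotation": [0,0,0]},
  {"gripper": 0.3,"offset": [0,0,0.03],"rotation": [0,0,0]},
  {"gripper": 0.3,"offset": [0,0,0.015],"rotation": [0,0,0]},
  {"gripper": 0.3,"offset": [0,0,0.005],"rotation": [0,0,0]},
  {"gripper": 0.3,"offset": [0,0,0.001],"rotation": [0,0,0]},
  {"gripper": 0.3,"offset": [0,0,0],"rotation": [0,0,0]},
])

```text
clock: 17.3
position: [0.5622, -0.287, 0.0193]
ee_rot: [0.707, 0.707, 0.001, 0.001]
ft_force: [-0.4, 0.5, -0.3]
grip_width: 0.498
grasp_force: 41.3
```

Emit:
jog_arm([
  {"gripper": 0.3,"offset": [0.001,-0.001,0.001],"rotation": [0,0,0]},
  {"gripper": 0.3,"offset": [0,0,0.001],"rotation": [0,0,0]},
  {"gripper": 0.3,"offset": [0,0,0],"rotation": [0,0,0]},
  {"gripper": 0.55,"offset": [0,0,0],"rotation": [0,0,0]},
  {"gripper": 0.7,"offset": [0,0,0],"rotation": [0,0,0]},
  {"gripper": 0.8,"offset": [0,0,0],"rotation": [0,0,0]},
  {"gripper": 0.8,"offset": [0,0,-0.03],"rotation": [0,0,0]},
  {"gripper": 1,"offset": [0,0,-0.04],"rotation": [0,0,0]},
  {"gripper": 1,"offset": [0,0,-0.04],"rotation": [0,0,0]},
  {"gripper": 1,"offset": [0,-0.035,0],"rotation": [0,0,0]},
  {"gripper": 1,"offset": [0,-0.035,0],"rotation": [0,0,0]},
  {"gripper": 1,"offset": [0,-0.035,0],"rotation": [0,0,0]},
  {"gripper": 1,"offset": [0,-0.035,0],"rotation": [0,0,0]},
  {"gripper": 1,"offset": [0,-0.035,0],"rotation": [0,0,0]},
  {"gripper": 1,"offset": [0,-0.036,0],"rotation": [0,0,0]},
  {"gripper": 1,"offset": [0,0,0],"rotation": [0,0,0]},
  {"gripper": 1,"offset": [0,0,0],"rotation": [0,0,0]},
])

```text
clock: 19.0
position: [0.3491, -0.2858, 0.1259]
ee_rot: [0.707, 0.707, 0.0, 0.0]
ft_force: [0.8, 0.2, -0.5]
grip_width: 1.0
grasp_force: 0.0
```

Run:
```python
from h import *
o=manip.get_obs(); a=imaging.camera("side"); s=imaging.camera("scene"); w=imaging.camera("wrist"); print(o["position"])
for n,im in(("side",a),("scene",s)):
    K,T=cam2world(n,o); print(n,"expect bA",proj([.3505,-.2845,.01],K,T))
cv2.imwrite("pics/chk4.png",np.vstack([np.hstack([cv2.resize(a[120:220,260:410],(400,266)),cv2.resize(s[150:275,140:330],(400,266))]),cv2.resize(w[:,:],(800,500))[100:430]])[:600])
```

```text
[ 0.3491 -0.2858  0.1259]
side expect bA (np.float64(385.4263899378931), np.float64(164.3979812628176))
scene expect bA (np.float64(197.00939682783866), np.float64(186.04303049955715))
```

View pics/chk4.png

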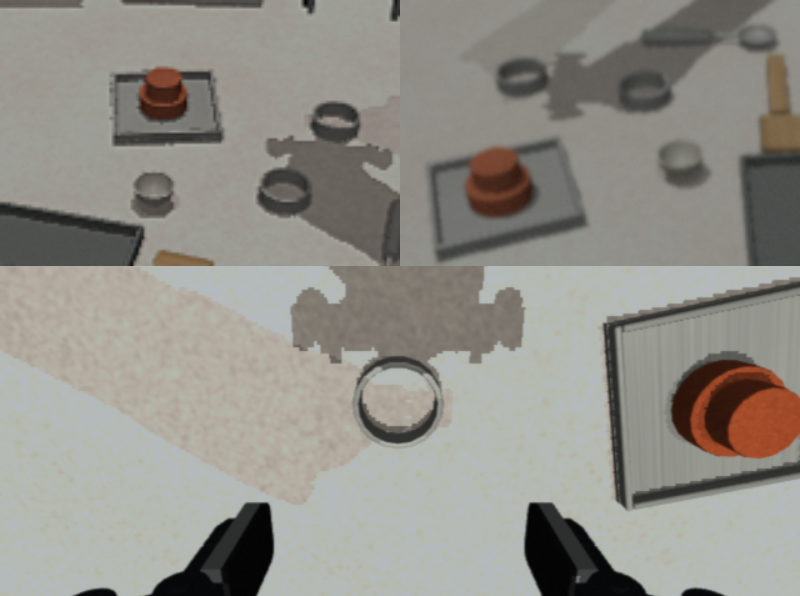

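The small weight sits centred on the large one in the tray: side crop (164,90), scene crop (497,180). Band A lies centred between the open fingers at wrist crop (398,400). Now grasping it.

Emit:
jog_arm([
  {"gripper": 1,"offset": [0.0005,0.0005,0.03],"rotation": [0,0,0]},
  {"gripper": 1,"offset": [0,0,0.04],"rotation": [0,0,0]},
  {"gripper": 1,"offset": [0,0,0.03],"rotation": [0,0,0]},
  {"gripper": 1,"offset": [0,0,0.02],"rotation": [0,0,0]},
  {"gripper": 1,"offset": [0,0,0.012],"rotation": [0,0,0]},
  {"gripper": 1,"offset": [0,0,0.006],"rotation": [0,0,0]},
  {"gripper": 1,"offset": [0,0,0],"rotation": [0,0,0]},
  {"gripper": 0.4,"offset": [0,0,0],"rotation": [0,0,0]},
  {"gripper": 0.4,"offset": [0,0,0],"rotation": [0,0,0]},
  {"gripper": 0.4,"offset": [0,0,0],"rotation": [0,0,0]},
  {"gripper": 0.4,"offset": [0,0,0],"rotation": [0,0,0]},
  {"gripper": 0.4,"offset": [0,0,0],"rotation": [0,0,0]},
])

```text
clock: 20.35
position: [0.3505, -0.2856, -0.0109]
ee_rot: [0.707, 0.707, 0.001, 0.001]
ft_force: [-3.2, 1.5, 12.7]
grip_width: 0.662
grasp_force: 39.7
```

Emit:
jog_arm([
  {"gripper": 0.4,"offset": [0,0,-0.04],"rotation": [0,0,0]},
  {"gripper": 0.4,"offset": [0,0,-0.04],"rotation": [0,0,0]},
  {"gripper": 0.4,"offset": [0,0,-0.04],"rotation": [0,0,0]},
  {"gripper": 0.4,"offset": [0.037,0.0138,-0.02],"rotation": [0,0,0]},
  {"gripper": 0.4,"offset": [0.037,0.0138,-0.02],"rotation": [0,0,0]},
  {"gripper": 0.4,"offset": [0.037,0.0138,0],"rotation": [0,0,0]},
  {"gripper": 0.4,"offset": [0.037,0.0138,0],"rotation": [0,0,0]},
  {"gripper": 0.4,"offset": [0.037,0.0138,0],"rotation": [0,0,0]},
  {"gripper": 0.4,"offset": [0.037,0.0138,0],"rotation": [0,0,0]},
  {"gripper": 0.4,"offset": [0.037,0.0138,0],"rotation": [0,0,0]},
  {"gripper": 0.4,"offset": [0.037,0.0138,0],"rotation": [0,0,0]},
  {"gripper": 0.4,"offset": [0.037,0.0138,0],"rotation": [0,0,0]},
  {"gripper": 0.4,"offset": [0.037,0.0138,0],"rotation": [0,0,0]},
  {"gripper": 0.4,"offset": [0.037,0.0138,0],"rotation": [0,0,0]},
  {"gripper": 0.4,"offset": [0.037,0.0138,0],"rotation": [0,0,0]},
  {"gripper": 0.4,"offset": [0.037,0.0138,0],"rotation": [0,0,0]},
  {"gripper": 0.4,"offset": [0.037,0.0138,0],"rotation": [0,0,0]},
  {"gripper": 0.4,"offset": [0.037,0.0138,0],"rotation": [0,0,0]},
  {"gripper": 0.4,"offset": [0.037,0.0138,0],"rotation": [0,0,0]},
  {"gripper": 0.4,"offset": [0.035,0.0138,0],"rotation": [0,0,0]},
])

```text
clock: 22.35
position: [0.5848, 0.3435, 0.1484]
ee_rot: [0.707, 0.707, 0.001, 0.0]
ft_force: [0.3, 0.8, -0.9]
grip_width: 0.659
grasp_force: 42.6
```

Emit:
jog_arm([
  {"gripper": 0.4,"offset": [0,0,0],"rotation": [0,0,0]},
  {"gripper": 0.4,"offset": [0,0,0],"rotation": [0,0,0]},
])

```text
clock: 22.55
position: [0.5841, 0.3425, 0.1476]
ee_rot: [0.707, 0.708, -0.0, 0.0]
ft_force: [0.4, -0.5, -0.2]
grip_width: 0.66
grasp_force: 42.6
```

Run:
```python
from h import *
o=manip.get_obs(); w=imaging.camera("wrist"); a=imaging.camera("side"); print(o["position"],o["grip_width"])
for n in("side","scene"):
    im=imaging.camera(n); K,T=cam2world(n)
    cv2.imwrite(f"pics/{n}5.png",im)
    print(n,[proj([.585,y,.045],K,T) for y in(.34,.229)])
b=cv2.resize(cv2.imread("pics/side5.png")[220:370,220:320],(400,600),interpolation=cv2.INTER_CUBIC)
c=cv2.resize(cv2.imread("pics/scene5.png")[160:250,410:520],(400,327),interpolation=cv2.INTER_CUBIC)
d=cv2.resize(w,(400,250)); cv2.imwrite("pics/chk5.png",np.hstack([b,np.vstack([c,d,np.zeros((23,400,3),np.uint8)])]))
```

```text
[0.5841 0.3425 0.1476] 0.6595885380693407
side [(np.float64(258.65015568790915), np.float64(324.214539591039)), (np.float64(272.7691900376548), np.float64(279.0323712690612))]
scene [(np.float64(488.66750365004873), np.float64(206.7700957998731)), (np.float64(439.38621636632774), np.float64(211.2170102322014))]
```

View pics/chk5.png

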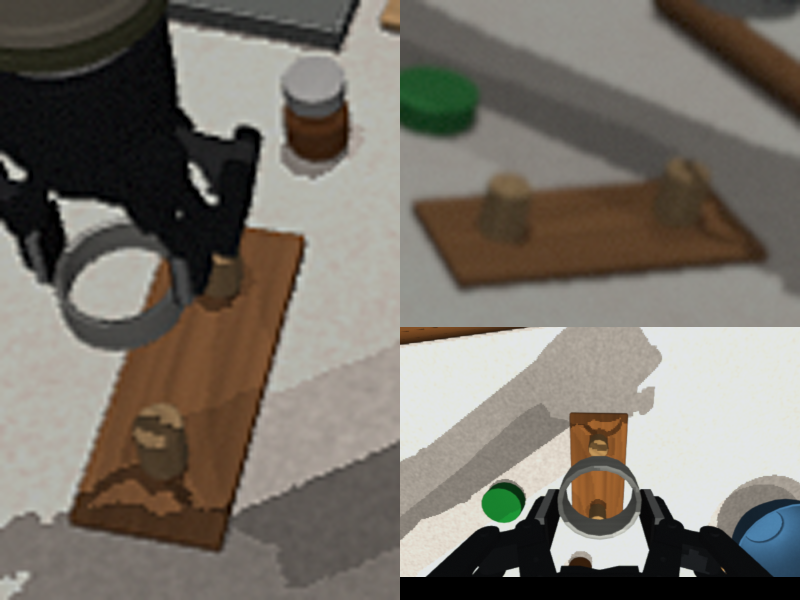

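Both views confirm the far post top at (0.584, 0.340) (side (259,324), scene (488,206)), and the band is held level. Lowering it over the post.

Emit:
jog_arm([
  {"gripper": 0.4,"offset": [-0.002,0,0.03],"rotation": [0,0,0]},
  {"gripper": 0.4,"offset": [0,0,0.04],"rotation": [0,0,0]},
  {"gripper": 0.4,"offset": [0,0,0.03],"rotation": [0,0,0]},
  {"gripper": 0.4,"offset": [0,0,0.02],"rotation": [0,0,0]},
  {"gripper": 0.4,"offset": [0,0,0.015],"rotation": [0,0,0]},
  {"gripper": 0.4,"offset": [0,0,0.008],"rotation": [0,0,0]},
  {"gripper": 0.4,"offset": [0,0,0.002],"rotation": [0,0,0]},
  {"gripper": 0.4,"offset": [0,0,0],"rotation": [0,0,0]},
])

```text
clock: 23.55
position: [0.5848, 0.3399, 0.0035]
ee_rot: [0.707, 0.707, 0.001, 0.0]
ft_force: [1.4, -0.1, -0.2]
grip_width: 0.659
grasp_force: 42.6
```

Emit:
jog_arm([
  {"gripper": 0.4,"offset": [0,0,0.002],"rotation": [0,0,0]},
  {"gripper": 0.85,"offset": [0,0,0],"rotation": [0,0,0]},
  {"gripper": 0.85,"offset": [0,0,0],"rotation": [0,0,0]},
  {"gripper": 0.85,"offset": [0,0,-0.04],"rotation": [0,0,0]},
  {"gripper": 0.85,"offset": [0,0,-0.04],"rotation": [0,0,0]},
  {"gripper": 1,"offset": [0,0,-0.04],"rotation": [0,0,0]},
  {"gripper": 1,"offset": [-0.0347,-0.0132,-0.02],"rotation": [0,0,0]},
  {"gripper": 1,"offset": [-0.0347,-0.0132,0],"rotation": [0,0,0]},
  {"gripper": 1,"offset": [-0.0347,-0.0132,0],"rotation": [0,0,0]},
  {"gripper": 1,"offset": [-0.0347,-0.0132,0],"rotation": [0,0,0]},
  {"gripper": 1,"offset": [-0.0347,-0.0132,0],"rotation": [0,0,0]},
  {"gripper": 1,"offset": [-0.0347,-0.0132,0],"rotation": [0,0,0]},
  {"gripper": 1,"offset": [-0.0347,-0.0132,0],"rotation": [0,0,0]},
  {"gripper": 1,"offset": [-0.0347,-0.0132,0],"rotation": [0,0,0]},
  {"gripper": 1,"offset": [-0.0347,-0.0132,0],"rotation": [0,0,0]},
  {"gripper": 1,"offset": [-0.0347,-0.0132,0],"rotation": [0,0,0]},
  {"gripper": 1,"offset": [-0.0347,-0.0132,0],"rotation": [0,0,0]},
  {"gripper": 1,"offset": [-0.0347,-0.0132,0],"rotation": [0,0,0]},
  {"gripper": 1,"offset": [-0.0347,-0.0132,0],"rotation": [0,0,0]},
  {"gripper": 1,"offset": [-0.0347,-0.0132,0],"rotation": [0,0,0]},
])

```text
clock: 25.55
position: [0.399, -0.1473, 0.1412]
ee_rot: [0.707, 0.707, 0.0, 0.001]
ft_force: [0.4, 0.4, 0.3]
grip_width: 1.001
grasp_force: 0.0
```

Emit:
jog_arm([
  {"gripper": 1,"offset": [0,0,0],"rotation": [0,0,0]},
  {"gripper": 1,"offset": [0,0,0],"rotation": [0,0,0]},
])

```text
clock: 25.75
position: [0.3996, -0.1463, 0.141]
ee_rot: [0.708, 0.707, 0.0, 0.0]
ft_force: [-0.3, -0.0, 0.3]
grip_width: 1.002
grasp_force: 0.0
```

Run:
```python
from h import *
o=manip.get_obs(); w=imaging.camera("wrist"); a=imaging.camera("side"); s=imaging.camera("scene"); print(o["position"])
cv2.imwrite("pics/w6.png",w)
K,T=cam2world("wrist",dict(o,position=o["position"]+[0,0,.008]))
# band B: cast expected, find dark/grey ring contour
print("expected px",proj([.3995,-.1455,.02],K,T))
np.savez("w6.npz",K=K,T=T)
g=cv2.cvtColor(w,cv2.COLOR_BGR2GRAY)
cv2.imwrite("pics/chk6.png",np.hstack([w,np.vstack([cv2.resize(a[260:370,220:300],(160,220)),cv2.resize(s[190:245,410:520],(160,80)),np.zeros((100,160,3),np.uint8)])]))
```

```text
[ 0.3996 -0.1463  0.141 ]
expected px (np.float64(317.914590060708), np.float64(183.13981234281758))
```

View pics/chk6.png

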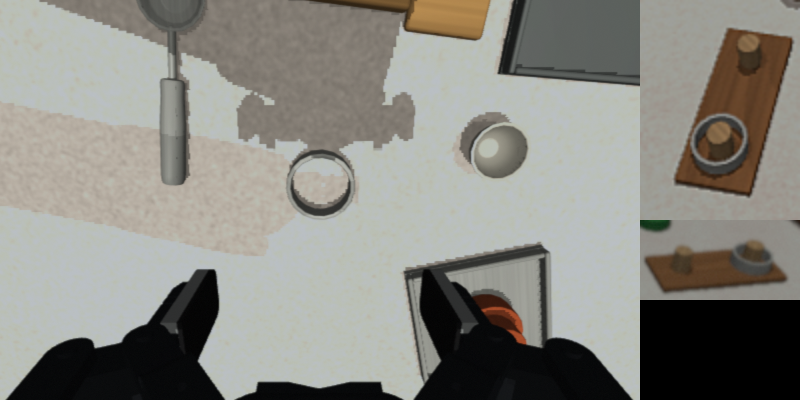

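Band A is seated on the far post. Band B is at (320,184), right under the TCP. The bowl, tray and strainer are clear of the fingers.

Emit:
jog_arm([
  {"gripper": 1,"offset": [0,0.001,0.04],"rotation": [0,0,0]},
  {"gripper": 1,"offset": [0,0,0.04],"rotation": [0,0,0]},
  {"gripper": 1,"offset": [0,0,0.03],"rotation": [0,0,0]},
  {"gripper": 1,"offset": [0,0,0.02],"rotation": [0,0,0]},
  {"gripper": 1,"offset": [0,0,0.014],"rotation": [0,0,0]},
  {"gripper": 1,"offset": [0,0,0.008],"rotation": [0,0,0]},
  {"gripper": 1,"offset": [0,0,0],"rotation": [0,0,0]},
  {"gripper": 0.4,"offset": [0,0,0],"rotation": [0,0,0]},
  {"gripper": 0.4,"offset": [0,0,0],"rotation": [0,0,0]},
  {"gripper": 0.4,"offset": [0,0,0],"rotation": [0,0,0]},
  {"gripper": 0.4,"offset": [0,0,0],"rotation": [0,0,0]},
  {"gripper": 0.4,"offset": [0,0,0],"rotation": [0,0,0]},
])

```text
clock: 27.1
position: [0.4013, -0.146, -0.01]
ee_rot: [0.707, 0.707, 0.001, 0.001]
ft_force: [-4.3, 2.1, 12.6]
grip_width: 0.658
grasp_force: 39.8
```

Emit:
jog_arm([
  {"gripper": 0.4,"offset": [0,0,-0.04],"rotation": [0,0,0]},
  {"gripper": 0.4,"offset": [0,0,-0.04],"rotation": [0,0,0]},
  {"gripper": 0.4,"offset": [0,0,-0.04],"rotation": [0,0,0]},
  {"gripper": 0.4,"offset": [0.0342,0.0165,-0.02],"rotation": [0,0,0]},
  {"gripper": 0.4,"offset": [0.0342,0.0165,-0.02],"rotation": [0,0,0]},
  {"gripper": 0.4,"offset": [0.0342,0.0165,0],"rotation": [0,0,0]},
  {"gripper": 0.4,"offset": [0.0342,0.0165,0],"rotation": [0,0,0]},
  {"gripper": 0.4,"offset": [0.0342,0.0165,0],"rotation": [0,0,0]},
  {"gripper": 0.4,"offset": [0.0342,0.0165,0],"rotation": [0,0,0]},
  {"gripper": 0.4,"offset": [0.0342,0.0165,0],"rotation": [0,0,0]},
  {"gripper": 0.4,"offset": [0.0342,0.0165,0],"rotation": [0,0,0]},
  {"gripper": 0.4,"offset": [0.0342,0.0165,0],"rotation": [0,0,0]},
  {"gripper": 0.4,"offset": [0.0342,0.0165,0],"rotation": [0,0,0]},
  {"gripper": 0.4,"offset": [0.0342,0.0165,0],"rotation": [0,0,0]},
  {"gripper": 0.4,"offset": [0,0,0.02],"rotation": [0,0,0]},
  {"gripper": 0.4,"offset": [0,0,0.02],"rotation": [0,0,0]},
  {"gripper": 0.4,"offset": [0,0,0.02],"rotation": [0,0,0]},
  {"gripper": 0.4,"offset": [0,0,0],"rotation": [0,0,0]},
])

```text
clock: 28.9
position: [0.5804, 0.2295, 0.0863]
ee_rot: [0.707, 0.707, -0.002, -0.001]
ft_force: [-0.4, -0.7, -0.9]
grip_width: 0.66
grasp_force: 42.6
```

Emit:
jog_arm([
  {"gripper": 0.4,"offset": [0,0.003,0.02],"rotation": [0,0,0]},
  {"gripper": 0.4,"offset": [0,0,0.02],"rotation": [0,0,0]},
  {"gripper": 0.4,"offset": [0,0,0.02],"rotation": [0,0,0]},
  {"gripper": 0.4,"offset": [0,0,0.015],"rotation": [0,0,0]},
  {"gripper": 0.4,"offset": [0,0,0.006],"rotation": [0,0,0]},
  {"gripper": 0.4,"offset": [0,0,0.003],"rotation": [0,0,0]},
  {"gripper": 0.4,"offset": [0,0,0],"rotation": [0,0,0]},
])

```text
clock: 29.6
position: [0.5854, 0.2303, 0.0053]
ee_rot: [0.707, 0.707, 0.0, 0.0]
ft_force: [-0.3, 0.2, -0.9]
grip_width: 0.661
grasp_force: 42.6
```

Emit:
jog_arm([
  {"gripper": 0.4,"offset": [0,0,0.003],"rotation": [0,0,0]},
  {"gripper": 0.85,"offset": [0,0,0],"rotation": [0,0,0]},
  {"gripper": 0.85,"offset": [0,0,0],"rotation": [0,0,0]},
  {"gripper": 0.85,"offset": [0,0,-0.04],"rotation": [0,0,0]},
  {"gripper": 0.85,"offset": [0,0,-0.04],"rotation": [0,0,0]},
  {"gripper": 0.85,"offset": [0,0,-0.04],"rotation": [0,0,0]},
  {"gripper": 0.85,"offset": [0,0,-0.03],"rotation": [0,0,0]},
  {"gripper": 0.7,"offset": [-0.033,-0.0214,0],"rotation": [0,0,0]},
  {"gripper": 0.7,"offset": [-0.033,-0.0214,0],"rotation": [0,0,0]},
  {"gripper": 0.7,"offset": [-0.033,-0.0214,0],"rotation": [0,0,0]},
  {"gripper": 0.7,"offset": [-0.033,-0.0214,0],"rotation": [0,0,0]},
  {"gripper": 0.7,"offset": [-0.033,-0.0214,0],"rotation": [0,0,0]},
  {"gripper": 0.7,"offset": [-0.033,-0.0214,0],"rotation": [0,0,0]},
  {"gripper": 0.7,"offset": [-0.033,-0.0214,0],"rotation": [0,0,0]},
  {"gripper": 0.7,"offset": [0,0,0],"rotation": [0,0,0]},
])

```text
clock: 31.1
position: [0.4332, -0.005, 0.152]
ee_rot: [0.709, 0.705, -0.0, 0.0]
ft_force: [0.2, 1.0, -0.5]
grip_width: 0.697
grasp_force: 0.0
```

Emit:
jog_arm([
  {"gripper": 0.7,"offset": [0,0,0],"rotation": [0,0,-8.36]},
  {"gripper": 0.7,"offset": [0,0,0],"rotation": [0,0,-8.36]},
  {"gripper": 0.7,"offset": [0,0,0],"rotation": [0,0,-8.36]},
  {"gripper": 0.7,"offset": [0,0,0],"rotation": [0,0,-8.36]},
  {"gripper": 0.7,"offset": [0,0,0],"rotation": [0,0,-8.36]},
  {"gripper": 0.7,"offset": [0,0,0],"rotation": [0,0,-8.36]},
  {"gripper": 0.7,"offset": [0,0,0],"rotation": [0,0,-8.36]},
  {"gripper": 0.7,"offset": [0,0,0],"rotation": [0,0,-8.36]},
  {"gripper": 0.7,"offset": [0,0,0],"rotation": [0,0,-8.36]},
  {"gripper": 0.7,"offset": [0,0,0],"rotation": [0,0,-8.36]},
  {"gripper": 0.7,"offset": [0,0,0],"rotation": [0,0,0]},
  {"gripper": 0.7,"offset": [0,0,0],"rotation": [0,0,0]},
])

```text
clock: 32.3
position: [0.4354, -0.0005, 0.1518]
ee_rot: [0.058, 0.998, 0.0, 0.0]
ft_force: [-0.5, 0.0, 0.0]
grip_width: 0.698
grasp_force: 0.0
```

Run:
```python
from h import *
o=manip.get_obs(); w=imaging.camera("wrist"); s=imaging.camera("side"); c=imaging.camera("scene"); cv2.imwrite("pics/w7.png",w)
M=R.from_quat(o["ee_rot"]).as_matrix(); print(o["position"],o["joint_pos"],M[:,1])
o["position"]=o["position"]+[0,0,.008]; K,T=cam2world("wrist",o); np.savez("w7.npz",K=K,T=T)
print("mid px",proj([.436,-.0005,.016],K,T),"ends",proj([.346,.0097,.016],K,T),proj([.5266,-.0104,.01],K,T))
cv2.imwrite("pics/chk7.png",np.hstack([w,np.vstack([cv2.resize(s[260:370,220:300],(160,220)),cv2.resize(c[190:245,410:520],(160,80)),np.zeros((100,160,3),np.uint8)])]))
```

```text
[ 0.4354 -0.0005  0.1518] [-0.0882 -0.0383 -0.0152  2.0145 -0.0006  1.1649  1.3518] [0.1155 0.9933 0.0001]
mid px (np.float64(320.43972972595867), np.float64(180.97987888280403)) ends (np.float64(320.2822165802399), np.float64(73.21805940814366)) (np.float64(320.91095411514834), np.float64(268.3713494558745))
```

View pics/chk7.png

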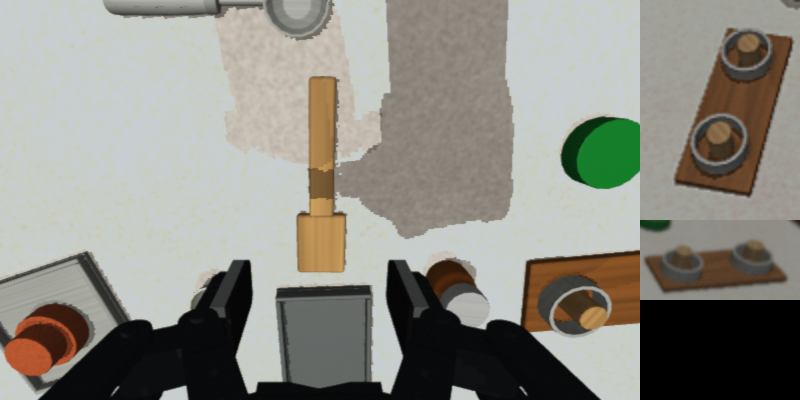

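Both bands are on their posts. The paddle runs straight up the wrist image from (321,77) to (321,271), aligned with the jaws.

Emit:
jog_arm([
  {"gripper": 0.7,"offset": [-0.003,0.001,0.04],"rotation": [0,0,0]},
  {"gripper": 0.7,"offset": [0,0,0.04],"rotation": [0,0,0]},
  {"gripper": 0.7,"offset": [0,0,0.03],"rotation": [0,0,0]},
  {"gripper": 0.7,"offset": [0,0,0.025],"rotation": [0,0,0]},
  {"gripper": 0.7,"offset": [0,0,0.015],"rotation": [0,0,0]},
  {"gripper": 0.7,"offset": [0,0,0.01],"rotation": [0,0,0]},
  {"gripper": 0.7,"offset": [0,0,0],"rotation": [0,0,0]},
  {"gripper": 0.1,"offset": [0,0,0],"rotation": [0,0,0]},
  {"gripper": 0.1,"offset": [0,0,0],"rotation": [0,0,0]},
  {"gripper": 0.1,"offset": [0,0,0],"rotation": [0,0,0]},
  {"gripper": 0.1,"offset": [0,0,0],"rotation": [0,0,0]},
  {"gripper": 0.1,"offset": [0,0,0],"rotation": [0,0,0]},
  {"gripper": 0.1,"offset": [0,0,0],"rotation": [0,0,0]},
])

```text
clock: 33.75
position: [0.4391, -0.0001, -0.0073]
ee_rot: [0.056, 0.998, 0.0, 0.001]
ft_force: [-1.3, 0.0, 5.3]
grip_width: 0.237
grasp_force: 39.0
```

Emit:
jog_arm([
  {"gripper": 0.1,"offset": [0,0,-0.03],"rotation": [0,0,0]},
  {"gripper": 0.1,"offset": [0,0,-0.04],"rotation": [0,0,0]},
  {"gripper": 0.1,"offset": [0,0,-0.04],"rotation": [0,0,0]},
  {"gripper": 0.1,"offset": [-0.0312,0.0008,0],"rotation": [0,0,0]},
  {"gripper": 0.1,"offset": [-0.0312,0.0008,0],"rotation": [0,0,0]},
  {"gripper": 0.1,"offset": [-0.0312,0.0008,0],"rotation": [0,0,0]},
  {"gripper": 0.1,"offset": [-0.0312,0.0008,0],"rotation": [0,0,0]},
  {"gripper": 0.1,"offset": [-0.0312,0.0008,0],"rotation": [0,0,0]},
  {"gripper": 0.1,"offset": [-0.0312,0.0008,0],"rotation": [0,0,0]},
  {"gripper": 0.1,"offset": [-0.0312,0.0005,0],"rotation": [0,0,-1.4]},
  {"gripper": 0.1,"offset": [0,0,0],"rotation": [0,0,0]},
  {"gripper": 0.1,"offset": [0,0,0],"rotation": [0,0,0]},
])

```text
clock: 34.95
position: [0.6559, -0.0193, 0.1014]
ee_rot: [0.044, 0.999, -0.0, -0.0]
ft_force: [-0.1, 0.3, -0.3]
grip_width: 0.233
grasp_force: 39.7
```

Run:
```python
from h import *
o=manip.get_obs(); print(o["position"],o["grip_width"],o["grasp_force"])
s=imaging.camera("side"); c=imaging.camera("scene")
for n in("side","scene"):
    K,T=cam2world(n); a=np.deg2rad(-5.1); u=np.array([np.cos(a),np.sin(a)]); v=np.array([-u[1],u[0]])
    im=s if n=="side" else c
    for i,j in((1,1),(1,-1),(-1,-1),(-1,1)):
        q=np.array([.6565,-.020])+u*.1075*i+v*.047*j; x,y=proj([*q,.018],K,T); cv2.circle(im,(round(x*1),round(y)),1,(0,0,255),-1)
cv2.imwrite("pics/chk8.png",np.hstack([cv2.resize(s[150:260,210:360],(400,293),interpolation=cv2.INTER_CUBIC),cv2.resize(c[190:310,270:390],(293,293),interpolation=cv2.INTER_CUBIC)]))
```

```text
[ 0.6559 -0.0193  0.1014] 0.23342051834518476 39.672154784202576
```

View pics/chk8.png

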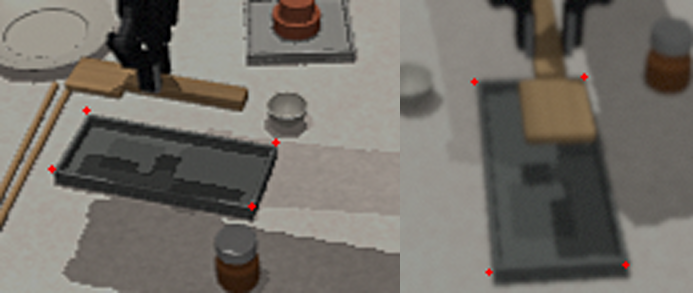

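The paddle is held over the trough. The projected rim corners (red) sit about 2 px from the real ones, so I shift by 1–2 mm and lower.

Emit:
jog_arm([
  {"gripper": 0.1,"offset": [-0.0015,0.0015,0.02],"rotation": [0,0,0]},
  {"gripper": 0.1,"offset": [0,0,0.03],"rotation": [0,0,0]},
  {"gripper": 0.1,"offset": [0,0,0.02],"rotation": [0,0,0]},
  {"gripper": 0.1,"offset": [0,0,0.015],"rotation": [0,0,0]},
  {"gripper": 0.1,"offset": [0,0,0.01],"rotation": [0,0,0]},
  {"gripper": 0.1,"offset": [0,0,0.005],"rotation": [0,0,0]},
  {"gripper": 0.1,"offset": [0,0,0.002],"rotation": [0,0,0]},
  {"gripper": 0.1,"offset": [0,0,0],"rotation": [0,0,0]},
])

```text
clock: 35.85
position: [0.6579, -0.0179, 0.0002]
ee_rot: [0.044, 0.999, 0.0, 0.0]
ft_force: [-0.7, 0.5, 0.1]
grip_width: 0.233
grasp_force: 39.7
```

Emit:
jog_arm([
  {"gripper": 0.1,"offset": [0,0,0.002],"rotation": [0,0,0]},
  {"gripper": 0.35,"offset": [0,0,0],"rotation": [0,0,0]},
  {"gripper": 0.45,"offset": [0,0,0],"rotation": [0,0,0]},
  {"gripper": 0.45,"offset": [0,0,0],"rotation": [0,0,0]},
  {"gripper": 0.45,"offset": [0,0,-0.04],"rotation": [0,0,0]},
  {"gripper": 0.45,"offset": [0,0,-0.04],"rotation": [0,0,0]},
  {"gripper": 0.45,"offset": [0,0,-0.04],"rotation": [0,0,0]},
  {"gripper": 0.45,"offset": [0,0,-0.04],"rotation": [0,0,0]},
  {"gripper": 0.45,"offset": [0,0,-0.04],"rotation": [0,0,0]},
  {"gripper": 0.45,"offset": [0,0,-0.03],"rotation": [0,0,0]},
  {"gripper": 0.45,"offset": [0.03,0,0],"rotation": [0,0,0]},
  {"gripper": 0.45,"offset": [0.03,0,0],"rotation": [0,0,0]},
  {"gripper": 0.45,"offset": [0.03,0,0],"rotation": [0,0,0]},
  {"gripper": 0.45,"offset": [0.03,0,0],"rotation": [0,0,0]},
  {"gripper": 0.45,"offset": [0,0,0],"rotation": [0,0,0]},
  {"gripper": 0.45,"offset": [0,0,0],"rotation": [0,0,0]},
])

```text
clock: 37.45
position: [0.538, -0.0074, 0.2283]
ee_rot: [0.044, 0.999, 0.0, 0.001]
ft_force: [1.0, -0.1, 0.1]
grip_width: 0.451
grasp_force: 0.0
```

Run:
```python
from h import *
s=imaging.camera("side"); c=imaging.camera("scene")
cv2.imwrite("pics/chk9.png",np.vstack([cv2.resize(s[130:370,210:430],(550,600))[:600],])) if 0 else None
cv2.imwrite("pics/chk9.png",np.hstack([cv2.resize(s[130:370,210:410],(440,528),interpolation=cv2.INTER_CUBIC),cv2.resize(c[170:310,150:525],(360,528),interpolation=cv2.INTER_CUBIC)]))
K,T=cam2world("side"); print("jar/bowl expected now")
```

```text
jar/bowl expected now
```

View pics/chk9.png

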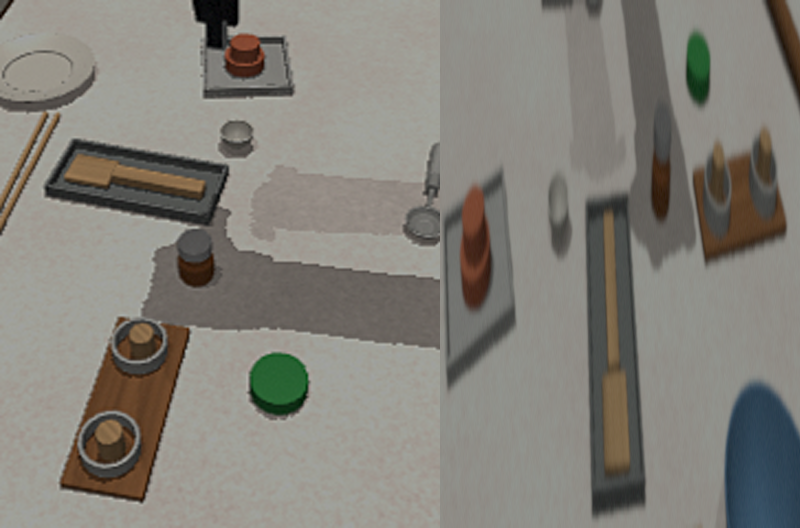

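The final views show the weights stacked in the tray, both bands flat around their posts and the paddle flat in the trough. The jar and bowl haven't moved.

```bash
python3 -c "
from workcell import workorder; print(workorder.hand_in())"
```

```text
the job is handed in; nothing more can be done
None
```

The job is handed in at about 37 s of the 131 s allowed; no verdict came back. The last pictures show the weights stacked in the tray, a band on each post, the paddle flat in the trough, and the jar and bowl where they stood.

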